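Set the hotel room's water pot heating

TASK

Set the water pot heating by pressing with the fingertips, picking nothing up: push the pot's open lid down shut, then on the desk switch panel press down the raised end of the large main rocker, then the raised end of the small rocker at the opposite end of the panel, and last press the key on top of the pot's handle fully down. Keep to that order, leave the middle rocker as it is, let the pot stand where it is, and do not disturb the bowl, the tea caddy or the dish.

Things in the scene. Friction and masses are not known exactly. Their poses are not given: they have to be found in the camera images.
- pot: White round water pot standing loose, about 1.7 kg, steady under light presses; 156 mm across at the foot, 136 mm at the rim. Origin: centre of its underside, z up. A grey handle 34 mm wide sticks out on its +y side to 138 mm from the axis, flat top 132 mm above the desk; a short spout on its -y side. The hinged lid covers the top.
- pot_lid (a joint): Opening angle (rad) of the pot's round white lid, 132 mm across, 12 mm thick: 0 shut, starts at 0.45 to 0.95. Level hinge line along the pot's x, at its y = +66 mm (handle side), 131 mm above the desk; the free edge, with a grey tab, rises on the spout side. Stiff, stays where left, no latch: some 2 N straight down over the pot's axis swings it shut, its top then 143 mm above the desk.
- lid_middle (a point): Middle of the lid's upper face; it moves with the lid and lies over the pot's axis, 143 mm above the desk, when shut.
- boil_key (a joint): Travel of the white key (28 mm by 34 mm) on top of the pot's handle, in m: 0 is up (start), 0.008 is fully down. Pressed straight down with about 3.5 N it goes down and stays down.
- boil_key_top (a point): Centre of the key's upper face, on the pot's +y side 106 mm from its axis; 146 mm above the desk when up, 138 mm when fully down.
- panel: White switch panel fixed to the desk, 130 (x) by 260 (y) mm, 31 mm high. Origin: centre of its underside. Three white rockers in a row: large main one (70 mm along x, 42 along y) at y = +80 mm, small ones (50 by 28) at y = 0 and y = -85 mm: 8 mm plates tipping about a line along y through their middle, 38 mm above the desk. All start with the end towards +x (away from the robot) raised.
- main_rocker (a joint): Tilt of the large main rocker in rad: -0.2 is off (far, +x end raised; the start), +0.2 is on (far end down). It stays where it is left; about 4.5 N on its raised end moves it.
- main_rocker_far (a point): Point on the upper face of the main rocker, on its centre line, 9 mm from its far (+x) end, 26 mm from its tipping line: the place to press. About 51 mm above the desk when off, 41 mm when on.
- end_rocker (a joint): Tilt of the small rocker at the other end of the panel from the main one, in rad: -0.2 is off (far, +x end raised; the start), +0.2 is on (far end down). It stays where it is left; about 4 N on its raised end moves it.
- end_rocker_far (a point): Point on the upper face of the end rocker, on its centre line, 9 mm from its far (+x) end, 16 mm from its tipping line: the place to press. About 49 mm above the desk when off, 43 mm when on.
- middle_rocker (a joint): Tilt of the small rocker in the middle of the panel, in rad: -0.2 is off (the start). To be left alone.
- bowl: Blue china bowl, 100 mm across, 60 mm high, standing loose. Origin: centre of its underside. To be left alone.
- caddy: Plain steel tea caddy (closed can), 54 mm across, 90 mm high, standing loose. Origin: centre of its underside. To be left alone.
- dish: Dark wooden dish, 90 mm across, 20 mm high, lying loose. Origin: centre of its underside. To be left alone.
Mind the look-alikes: they are no part of the job. There is more than one size of the pot; the job needs the larger.

How it is judged:
On the way, in this order (a step that is already met when the one before it is completed fails the run):
1. the pot's lid is shut (value of joint pot_lid below 0.06 rad), for 0.2 s.
2. the main rocker is on (value of joint main_rocker above 0.12 rad), for 0.2 s.
3. the end rocker is on (value of joint end_rocker above 0.12 rad), for 0.2 s.
4. the key on the pot's handle is down (value of joint boil_key above 0.006 m), for 0.2 s.
At the end, for the whole second after the job is handed in: The lid is shut (within 0.06 rad), the main rocker and the end rocker are on (tilt above 0.12 rad), the middle rocker is still off, the key on the handle is down (more than 6 of its 8 mm), and the pot stands upright and still within 30 mm of where it began (value of joint pot_lid below 0.06 rad and value of joint each of main_rocker, end_rocker above 0.12 rad and value of joint middle_rocker below -0.1 rad and value of joint boil_key above 0.006 m and distance of pot from where it was at the start of the episode below 0.03 m and angle between pot's own z axis and vertical below 0.05 rad and linear speed of pot below 0.02 m/s); the robot touches nothing.
It fails at once if the main rocker is switched on while the lid is open, the end rocker while the main one is off, or the key is pressed down before both rockers are on ((value of joint main_rocker above 0.1 rad and value of joint pot_lid above 0.15 rad) or (value of joint end_rocker above 0.1 rad and value of joint main_rocker below 0.05 rad) or (value of joint boil_key above 0.005 m and value of joint any of main_rocker, end_rocker below 0.05 rad)).
It fails at once if the middle rocker is moved (value of joint middle_rocker above -0.1 rad).
It fails at once if the pot is lifted, tipped or shoved more than 30 mm (height (world z) of pot above 0.008 m or angle between pot's own z axis and vertical above 0.12 rad or distance of pot from where it was at the start of the episode above 0.03 m).
It fails at once if the bowl, the caddy or the dish is moved or lifted more than 15 mm (distance of any of bowl, caddy, dish from where it was at the start of the episode above 0.015 m).
It also fails if it takes over 67 s, if anything falls off the work surface, if the arm or the gripper's body presses on something with over 40 N, if the wrist force passes 120 N, or if a joint passes its speed limit or range.

ROBOT

A 7-joint arm with a two-finger parallel gripper is mounted at the origin on the work surface. World frame = base frame: x ahead of the robot, y to its left, z up, the work surface at z = 0. Lengths are in m, angles in rad, forces in N, time in s.
With the tool pointing down it reaches from about 0.425 to 0.925 m from the base axis. Payload 6.8 kg.
Tool frame: the origin (TCP) lies between the finger pads; the fingertips stand 17 mm ahead of it and the grasp point (between the pads) lies 2 mm behind it; z points along the fingers, y is the direction in which the jaws open and shut (so a half turn about z gives the same grasp; the last joint's range is limited). The gripper opens to 85 mm and grips with 20 to 120 N. Pads are 22 mm wide; open, the fingers measure 114 mm over their backs; the gripper's body (76 mm by 85 mm) begins 54 mm behind the grasp point. The pads swing forward as they close: fully open they stand 13 mm farther back than shut.
Start: joints at [-1.236, 0.477, 0.022, 1.555, -0.011, 1.109, -0.083], TCP at [0.289, 0.61, 0.223] pointing down, gripper open.
Joint ranges: [-2.96, 2.96], [-0.34, 2.1], [-1.41, 1.46], [0.24, 2.44], [-1.37, 4.51], [0.17, 1.92], [-2.96, 2.96]. Speed limits (rad/s): [2.39, 2.39, 3.14, 3.14, 3.14, 3.14, 3.14].

INTERFACE

Orientations are given as a unit quaternion [w, x, y, z].
In Python, from station import bot gives the robot as it stands. The module is installed in compiled form; this text tells all that it offers.
- The arm moves only by the tool carry_out, never from a script. Its argument "moves" is a list of rows, each a list of 3 entries, a list of its own where there are three numbers: the turn, a rotation vector about the tool's x, y, z in degrees, then the shift along the tool's x, y, z in cm, then the finger opening in cm, from 0 to 8.54. A call has 1 to 5 rows; each row is the pose to reach, as a shift and turn from the pose commanded when the call began, along the tool's axes at that moment; what a row does not reach only later rows make up. A row lasts 1/8 s, in which the tool goes at most 62.5 mm and 10.7 degrees, less where a joint would pass 70% of its speed; a pose out of reach is approached as far as the arm can. A call with a gripper value outside its range is refused whole. The fingers move at their own pace and stop on an object; "newtons" is the grip in N (left out, the last holds). Time passes only in rows, so rows that repeat a pose let the fingers close. It gives the time, the measured TCP pose, the force and the opening at its end, in the units of the state.
- bot.get_obs(): the state, without advancing time (a new reading comes with each control period).
- bot.read_camera(name): name is "scene" or "side" or "wrist"; returns the picture (384x512x3 uint8, red, green, blue); there is no depth.
- bot.camera_info(name): a dict with "vertical_fov" (degrees; the focal length in pixels is half the picture's height over the tangent of half this angle, whatever the lens; pixels are square), "cx", "cy" (the principal point, pixels), "position" and "attitude" of the camera in the world. Camera axes: x right, y up, looking along -z (the intrinsics and any distortion apply to the point x, -y, -z); pixel columns grow to the right and rows downward; lengths in m; the calibration is good to about 2 mm. A picture is of the moment at which its call begins: read the wrist's pose just before it. camera_info takes no time and is no camera call; for the wrist camera it gives the pose at the moment of the call.
- bot.hand_in(): hands the job in, once; it reports no verdict.
Trained networks look in the newest picture that a camera, given by its name, has taken for a name from the list of things; names that differ only in an ending like _2 or _b are one class to them, and where a whole thing is asked for, a point or a joint stands for the part that bears it (a point fixed in the world has none). Each returns a list of dicts, best first, with "score" (0 to 1); they miss things now and then, are a little off and sometimes report something else, mostly with a low value. They report only what shows in the picture. A call takes as long as a camera call. They do not tell look-alikes from the thing itself.
- bot.silhouettes(label, camera): "region" (384x512 bool, what is visible of it) and "location" ([column, row] in pixels, amid what is visible of it).
The state is a dict: "t": time; "q": joint angles; "joint_vel": joint speeds; "joint_torque": joint torques, N m; "eef_pos": TCP position; "tool_rot": TCP orientation; "contact_force": force on the tool from outside, world axes, zero at the start; "torque": the same for the moment, N m; "gripper_width": opening from 0.0 (shut) to 1.0 (fully open).
Only numpy, scipy, OpenCV 4.12 (cv2) and the standard library are available. Lean on these libraries where they do the work, as an engineer would, in place of code of your own. Each camera call takes 0.05 s, during which the arm holds its last target. There are 200 camera calls.

## Working session

There is one attempt and no reset: what is moved stays moved. The work goes in short steps, Python scripts to look and compute and a tool call to move; the robot and the scene stay as the last step left them, time stands still between calls to the robot, and variables do not carry over. Pictures are saved under pics/ and viewed, about 8 in all and at most 12, crops included, and the job is handed in when it is done.

Besides the shell and the picture viewer there is one more tool, called after "Request:" in YAML: its name, and indented under it one key for each argument. carry_out: Moves the arm, as the interface text tells. Its arguments: {"type":"object","properties":{"moves":{"type":"array"},"newtons":{"type":"number"}},"required":["moves"]}

```bash
mkdir -p pics; cat > h.py <<'E'
from station import bot
import numpy as np, cv2
from scipy.spatial.transform import Rotation as R
def save(n,im): cv2.imwrite('pics/'+n+'.png',cv2.cvtColor(im,cv2.COLOR_RGB2BGR))
E
python3 - <<'E'
from h import *
o=bot.get_obs()
for k,v in o.items(): print(k,np.round(v,4))
ims=[]
for c in ['scene','side','wrist']:
    print(c,bot.camera_info(c)); im=bot.read_camera(c); save(c+'0',im); ims.append(im)
    for l in ['pot','panel','main_rocker','end_rocker','boil_key','lid_middle','bowl','caddy','dish']:
        print(l,[(round(float(d['score']),2),np.round(d['location']).tolist(),int(d['region'].sum())) for d in bot.silhouettes(l,c)])
E
```

```text
t 0.0
q [-1.2361  0.4778  0.0223  1.5565 -0.0115  1.1093 -0.0831]
joint_vel [-0.0005  0.0008  0.0004  0.0016  0.0013  0.0001 -0.    ]
joint_torque [-1.70000e-03 -5.96449e+01  1.60690e+00 -2.81205e+01  1.24000e-02
  9.30000e-03 -0.00000e+00]
eef_pos [0.289  0.6093 0.2224]
tool_rot [-1.000e-04  2.196e-01  9.756e-01 -9.000e-04]
contact_force [ 0.0225 -0.1916  0.4798]
torque [-0.0801 -0.0566  0.031 ]
gripper_width 1.0023
scene {'vertical_fov': 49.96913550555894, 'cx': 263.55233004526434, 'cy': 199.59651617946253, 'position': array([1.14537842, 0.38985822, 0.79379268]), 'attitude': array([0.46293408, 0.20852179, 0.35734838, 0.78390869])}
pot [(0.85, [188.0, 179.0], 4562), (0.69, [219.0, 146.0], 1163), (0.24, [331.0, 274.0], 196)]
panel [(0.94, [329.0, 286.0], 5884)]
main_rocker [(0.61, [360.0, 298.0], 498)]
end_rocker [(0.61, [303.0, 258.0], 167)]
boil_key [(0.62, [204.0, 186.0], 160), (0.62, [212.0, 146.0], 28)]
lid_middle [(0.72, [218.0, 134.0], 385), (0.71, [181.0, 158.0], 2107), (0.66, [360.0, 293.0], 455)]
bowl [(0.56, [179.0, 276.0], 1421)]
caddy [(0.85, [267.0, 208.0], 628)]
dish [
[... 448 characters left out ...]
 [(0.5, [286.0, 233.0], 189), (0.46, [200.0, 320.0], 121), (0.37, [268.0, 224.0], 597)]
lid_middle [(0.93, [286.0, 253.0], 877), (0.67, [170.0, 344.0], 1740)]
bowl [(0.65, [342.0, 218.0], 1048), (0.2, [249.0, 165.0], 120)]
caddy [(0.78, [224.0, 229.0], 643), (0.68, [248.0, 149.0], 216), (0.59, [342.0, 217.0], 1046)]
dish [(0.79, [266.0, 227.0], 539)]
wrist {'vertical_fov': 71.44852337907072, 'cx': 259.09092866242713, 'cy': 185.18326643605366, 'position': array([0.21921906, 0.6435264 , 0.37462094]), 'attitude': array([ 0.83468878, -0.13146134, -0.08380464,  0.52819441])}
pot []
panel [(0.63, [108.0, 369.0], 1483)]
main_rocker []
end_rocker []
boil_key []
lid_middle []
bowl []
caddy []
dish []
```

View pics/scene0.png

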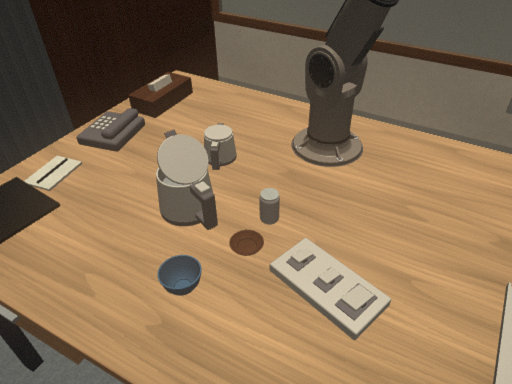

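View pics/side0.png

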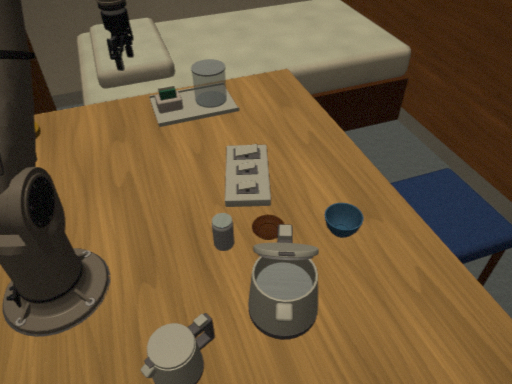

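The scene view shows two pots: the one at (185,180) has its lid open and is the larger, and the one at (219,146) is smaller with its lid shut. In the side view they are at (285,288) and (175,351). The open one fits the description. The panel is at (329,286), with the main rocker at its near-right end at (358,298). Next I'll fit the geometric models to the masks.

```bash
cat >> h.py <<'E'
def proj(c,P):
    i=bot.camera_info(c); w,x,y,z=i['attitude']; f=192/np.tan(np.radians(i['vertical_fov']/2))
    p=(np.atleast_2d(P)-i['position'])@R.from_quat([x,y,z,w]).as_matrix()
    return np.c_[i['cx']+f*p[:,0]/-p[:,2], i['cy']+f*p[:,1]/p[:,2]]
def tri(d):
    from scipy.optimize import least_squares
    return least_squares(lambda X:np.concatenate([proj(c,X)[0]-uv for c,uv in d.items()]),[.7,.1,.1])
def place(p,P): 
    return R.from_euler('z',p[2]).apply(P)+[p[0],p[1],0]
def box(cx,cy,z0,z1,sx,sy): return np.array([[cx+a*sx/2,cy+b*sy/2,z] for a in(-1,1) for b in(-1,1) for z in(z0,z1)])
t=np.linspace(0,2*np.pi,48)
def circ(r,z,y=0): return np.c_[r*np.cos(t),y+r*np.sin(t),0*t+z]
def lid(a):
    L=np.r_[circ(.066,0,-.066),circ(.066,.012,-.066)]
    return R.from_euler('x',-a).apply(L)+[0,.066,.131]
def potparts(a): return [np.r_[circ(.078,0),circ(.068,.131)],box(0,.1,.02,.132,.034,.076),box(0,.106,.132,.146,.028,.034),lid(a)]
def keypt(p): return place(p,np.array([[0,.106,.146]]))[0]
def mask(c,parts,p):
    m=np.zeros((384*2,512*2),np.uint8)
    for P in parts:
        cv2.fillConvexPoly(m,cv2.convexHull((proj(c,place(p,P))*2).round().astype(np.int32)),1)
    return m[::2,::2]>0
def iou(a,b): return (a&b).sum()/(a|b).sum()
E
cat > fit.py <<'E'
from h import *
from scipy.optimize import minimize
ims={c:bot.read_camera(c) for c in('scene','side')}
pick=lambda l,c,uv:min(bot.silhouettes(l,c),key=lambda d:np.hypot(*(np.array(d['location'])-uv)))
pr={c:pick('panel',c,u)['region'] for c,u in(('scene',(329,286)),('side',(248,176)))}
po={c:pick('pot',c,u)['region'] for c,u in(('scene',(188,179)),('side',(286,288)))}
k={c:np.array(pick('boil_key',c,u)['location']) for c,u in(('scene',(204,186)),('side',(286,233)))}
K=tri(k); print('key tri',K.x,K.cost)
for l,a,b in(('main_rocker',(360,298),(247,150)),('end_rocker',(303,258),(248,184))):
    s=tri({'scene':pick(l,'scene',a)['location'],'side':pick(l,'side',b)['location']}); print(l,s.x,s.cost)
def best(f,starts):
    return min((minimize(f,s,method='Nelder-Mead',options=dict(initial_simplex=np.vstack([s]+[np.array(s)+d for d in np.diag([.03,.03,.2,.2][:len(s)])]),xatol=1e-4,fatol=1e-5,maxiter=250)) for s in starts),key=lambda r:r.fun)
pf=best(lambda p:-sum(iou(mask(c,[box(0,0,0,.031,.13,.26)],p),pr[c]) for c in pr),[[.75,.3,0.],[.75,.3,.3]])
print('panel',pf.x,pf.fun/2)
of=best(lambda p:-sum(iou(mask(c,potparts(p[3]),p),po[c]) for c in po),[[K.x[0],K.x[1]-.1,y,.7] for y in(-.3,0.,.3)])
print('pot',of.x,of.fun/2,'key from fit',keypt(of.x))
out=[]
for c in ims:
    im=cv2.resize(ims[c],None,fx=2.0,fy=2.0)
    for P,p in [(q,of.x) for q in potparts(of.x[3])]+[(box(0,0,0,.031,.13,.26),pf.x)]:
        cv2.polylines(im,[cv2.convexHull((proj(c,place(p,P))*2).round().astype(np.int32))],True,(255,0,0),1)
    for q in [(.026,.08,.051),(.016,-.085,.049)]: cv2.circle(im,tuple(int(v) for v in proj(c,place(pf.x,np.array([q])))[0]*2),3,(0,255,0),-1)
    x0=280 if c=='scene' else 380
    out.append(im[230:680,x0:x0+(520 if c=='scene' else 280)])
save('fit',np.hstack(out))
E
python3 fit.py
```

```text
key tri [ 0.52127318 -0.13412299  0.13928362] 0.3230234589850099
main_rocker [0.57961588 0.30663744 0.04803064] 4.036969841475799Traceback (most recent call last):
  File "fit.py", line 10, in <module>
    s=tri({'scene':pick(l,'scene',a)['location'],'side':pick(l,'side',b)['location']}); print(l,s.x,s.cost)
                                                        ~~~~^^^^^^^^^^^^
  File "fit.py", line 4, in <lambda>
    pick=lambda l,c,uv:min(bot.silhouettes(l,c),key=lambda d:np.hypot(*(np.array(d['location'])-uv)))
                       ~~~^^^^^^^^^^^^^^^^^^^^^^^^^^^^^^^^^^^^^^^^^^^^^^^^^^^^^^^^^^^^^^^^^^^^^^^^^^^
ValueError: min() iterable argument is empty
```

```bash
sed -i '/^for l,a,b/,+1d; s/\[\[.75,.3,0.\],\[.75,.3,.3\]\]/[[.58,.23,0.],[.58,.23,.2],[.58,.23,-.2]]/' fit.py
sed -i 's/^pick=.*/def pick(l,c,uv):\n    for _ in range(4):\n        r=[d for d in bot.silhouettes(l,c) if np.hypot(*(np.array(d["location"])-uv))<25]\n        if r: return r[0]\n        bot.read_camera(c)/' fit.py
python3 fit.py
```

```text
key tri [ 0.52638477 -0.12733348  0.13497534] 2.238079040518309
panel [ 0.55316867  0.23169196 -0.31286346] -0.9490165403402008Traceback (most recent call last):
  File "fit.py", line 17, in <module>
    of=best(lambda p:-sum(iou(mask(c,potparts(p[3]),p),po[c]) for c in po),[[K.x[0],K.x[1]-.1,y,.7] for y in(-.3,0.,.3)])
  File "fit.py", line 14, in best
    return min((minimize(f,s,method='Nelder-Mead',options=dict(initial_simplex=np.vstack([s]+[np.array(s)+d for d in np.diag([.03,.03,.2,.2][:len(s)])]),xatol=1e-4,fatol=1e-5,maxiter=250)) for s in starts),key=lambda r:r.fun)
  File "fit.py", line 14, in <genexpr>
    return min((minimize(f,s,method='Nelder-Mead',options=dict(initial_simplex=np.vstack([s]+[np.array(s)+d for d in np.diag([.03,.03,.2,.2][:len(s)])]),xatol=1e-4,fatol=1e-5,maxiter=250)) for s in starts),key=lambda r:r.fun)
                ~~~~~~~~^^^^^^^^^^^^^^^^^^^^^^^^^^^^^^^^^^^^^^^^^^^^^^^^^^^^^^^^^^^^^^^^^^^^^^^^^^^^^^^^^^^^^^^^^^^^^^^^^^^^^^^^^^^^^^^^^^^^^^^^^^^^^^^^^^^^^^^^^^^^^^^^^^^^^^^^^^^^^^^^^^^^
    res = _minimize_neldermead(fun, x0, args, callback, bounds=b
[... 237 characters left out ...]
K.x[0],K.x[1]-.1,y,.7] for y in(-.3,0.,.3)])
                      ~~~^^^^^^^^^^^^^^^^^^^^^^^^^^^^^^^^^^^^^^^^^^^^^^^^^
  File "fit.py", line 17, in <genexpr>
    of=best(lambda p:-sum(iou(mask(c,potparts(p[3]),p),po[c]) for c in po),[[K.x[0],K.x[1]-.1,y,.7] for y in(-.3,0.,.3)])
                              ~~~~^^^^^^^^^^^^^^^^^^^^
  File "h.py", line 25, in mask
    cv2.fillConvexPoly(m,cv2.convexHull((proj(c,place(p,P))*2).round().astype(np.int32)),1)
                                         ~~~~^^^^^^^^^^^^^^
  File "h.py", line 6, in proj
    i=bot.camera_info(c); w,x,y,z=i['attitude']; f=192/np.tan(np.radians(i['vertical_fov']/2))
ValueError: time passes only in moves, steps and waits
```

```bash
sed -i 's/^def proj/_C={}\ndef info(c):\n    if c=="wrist": return bot.camera_info(c)\n    if c not in _C: _C[c]=bot.camera_info(c)\n    return _C[c]\ndef proj/; s/i=bot.camera_info(c); w/i=info(c); w/' h.py
python3 fit.py 2>&1 | tail -5
```

```text
key tri [ 0.52582333 -0.1310367   0.13986557] 1.1210729528960555
panel [ 0.55327727  0.23154374 -0.31282722] -0.9340178878200488
pot [ 0.48312995 -0.22967063 -0.41275532  0.72922784] -0.9616765328443434 key from fit [ 0.52565023 -0.13257261  0.146     ]
```

View pics/fit.png

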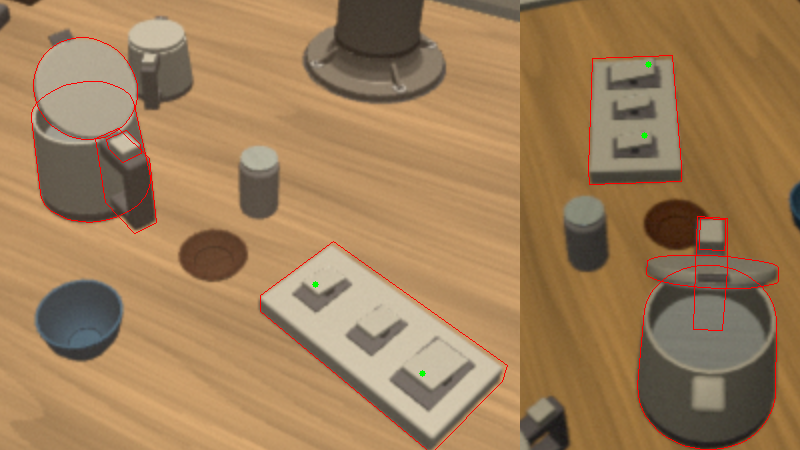

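The fit agrees well (IoU 0.96 and 0.93), and the key heights match within a few mm. The lid is open about 0.73 rad. The jaw axis is already nearly along the pot's y and the panel's y, so I'll keep the tool's orientation.

```bash
cat > go.py <<'E'
from h import *
import sys
T=dict(via=[.50,.20,.30],lid=[.483,-.230,.30],main=[.6026,.2996,.09],end=[.544,.145,.09],key=[.5257,-.1326,.19])
o=bot.get_obs(); w,x,y,z=o['tool_rot']; r=R.from_quat([x,y,z,w])
print('t',round(o['t'],2),'pos',np.round(o['eef_pos'],4),'F',np.round(o['contact_force'],1),'rv',np.round(r.as_matrix()[:,:2].T,3).tolist())
for k in sys.argv[1:]: print(k,'shift cm',np.round(r.inv().apply(np.array(T[k])-o['eef_pos'])*100,2), 'from via',np.round(r.inv().apply(np.array(T[k])-T['via'])*100,2))
E
python3 go.py via lid main end key
```

```text
t 2.9 pos [0.2892 0.6099 0.2235] F [-0.3  0.3 -0.4] rv [[-0.904, 0.428, 0.0], [0.428, 0.904, 0.0]]
via shift cm [-36.61 -28.01  -7.66] from via [0. 0. 0.]
lid shift cm [-53.5  -67.59  -7.66] from via [-16.89 -39.58  -0.  ]
main shift cm [-41.61 -14.61  13.34] from via [-5.   13.39 21.  ]
end shift cm [-42.94 -31.09  13.34] from via [-6.33 -3.09 21.  ]
key shift cm [-53.18 -56.96   3.34] from via [-16.57 -28.95  11.  ]
```

Request:
carry_out:
  moves:
    - [[0, 0, 0], [-4, -3, -4], 0]
    - [[0, 0, 0], [-9, -7, -7.7], 0]
    - [[0, 0, 0], [-13.5, -10.5, -7.7], 0]
    - [[0, 0, 0], [-18, -14, -7.7], 0]
    - [[0, 0, 0], [-22.5, -17.5, -7.7], 0]

```text
t: 3.52
eef_pos: [0.4185, 0.3532, 0.3009]
tool_rot: [0.0, 0.22, 0.976, 0.0]
contact_force: [1.1, 0.9, -0.3]
gripper_width: 0.001
```

Request:
carry_out:
  moves:
    - [[0, 0, 0], [-4.5, -3.5, 0], 0]
    - [[0, 0, 0], [-9, -7, 0], 0]
    - [[0, 0, 0], [-14, -10.5, 0], 0]
    - [[0, 0, 0], [-16, -16, 0], 0]
    - [[0, 0, 0], [-18, -21.5, 0], 0]

```text
t: 4.15
eef_pos: [0.488, 0.082, 0.3005]
tool_rot: [0.0, 0.22, 0.976, 0.0]
contact_force: [0.8, -0.6, 0.6]
gripper_width: -0.003
```

```bash
python3 go.py lid
```

```text
t 4.15 pos [0.488  0.082  0.3005] F [ 0.8 -0.6  0.6] rv [[-0.903, 0.429, -0.0], [0.429, 0.903, 0.0]]
lid shift cm [-12.93 -28.4    0.05] from via [-16.91 -39.57  -0.  ]
```

Request:
carry_out:
  moves:
    - [[0, 0, 0], [-2.6, -5.5, 0], 0]
    - [[0, 0, 0], [-5.1, -11, 0], 0]
    - [[0, 0, 0], [-7.7, -16.6, 0], 0]
    - [[0, 0, 0], [-10.2, -22, 0], 0]
    - [[0, 0, 0], [-12.3, -27, 0], 0]

```text
t: 4.78
eef_pos: [0.4833, -0.2148, 0.3008]
tool_rot: [0.001, 0.22, 0.976, 0.0]
contact_force: [1.0, 0.3, 0.2]
gripper_width: -0.0
```

```bash
python3 go.py lid; python3 - <<'E'
from h import *
a=[cv2.resize(bot.read_camera(c),None,fx=2,fy=2) for c in('scene','side')]
save('above',np.hstack([a[0][150:550,200:600],a[1][350:750,380:780]]))
E
```

```text
t 4.78 pos [ 0.4833 -0.2148  0.3008] F [1.  0.3 0.2] rv [[-0.903, 0.429, -0.001], [0.429, 0.903, 0.0]]
lid shift cm [-0.63 -1.38  0.08] from via [-16.9  -39.57   0.  ]
```

View pics/above.png

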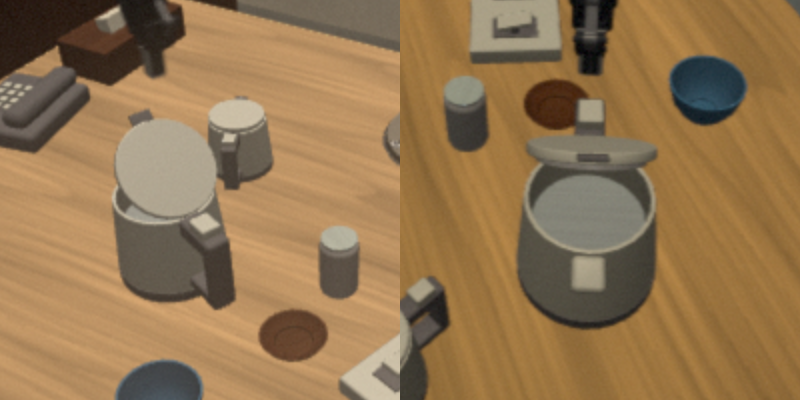

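The gripper hangs above the lid, with its tip at about (176,112) in the scene picture and (285,210) in the side one. I'll check that against the projected tip.

```bash
python3 - <<'E'
from h import *
p=bot.get_obs()['eef_pos']-[0,0,.017]
for c in('scene','side'): print(c,proj(c,p))
print(tri({'scene':[176,112],'side':[285,210]}).x,p)
E
```

```text
scene [[176.80653049 120.410307  ]]
side [[284.96875004 218.36370139]]
[ 0.48065749 -0.21940956  0.30605062] [ 0.48168229 -0.21953602  0.28401669]
```

Request:
carry_out:
  moves:
    - [[0, 0, 0], [-0.2, -0.9, 2], 0]
    - [[0, 0, 0], [-0.2, -0.9, 4], 0]
    - [[0, 0, 0], [-0.2, -0.9, 5.5], 0]
    - [[0, 0, 0], [-0.2, -0.9, 7], 0]
    - [[0, 0, 0], [-0.2, -0.9, 8.5], 0]

```text
t: 5.5
eef_pos: [0.4817, -0.2214, 0.2147]
tool_rot: [0.0, 0.219, 0.976, 0.0]
contact_force: [-0.1, 0.3, -0.2]
gripper_width: -0.002
```

Request:
carry_out:
  moves:
    - [[0, 0, 0], [0, 0, 1], 0]
    - [[0, 0, 0], [0, 0, 2], 0]
    - [[0, 0, 0], [0, 0, 3], 0]
    - [[0, 0, 0], [0, 0, 4], 0]
    - [[0, 0, 0], [0, 0, 4.5], 0]

```text
t: 6.12
eef_pos: [0.4813, -0.2217, 0.1698]
tool_rot: [-0.0, 0.22, 0.976, -0.0]
contact_force: [0.6, 0.1, 1.3]
gripper_width: 0.001
```

Request:
carry_out:
  moves:
    - [[0, 0, 0], [0, 0, 0.4], 0]
    - [[0, 0, 0], [0, 0, 0.8], 0]
    - [[0, 0, 0], [0, 0, 0.9], 0]

```text
t: 6.5
eef_pos: [0.4814, -0.2217, 0.1612]
tool_rot: [-0.0, 0.22, 0.976, -0.0]
contact_force: [-0.1, 1.3, 1.0]
gripper_width: 0.006
```

```bash
python3 go.py lid; python3 - <<'E'
from h import *
a=[cv2.resize(bot.read_camera(c),None,fx=2,fy=2) for c in('scene','side')]
save('down',np.hstack([a[0][150:550,200:600],a[1][350:750,380:780]]))
E
```

```text
t 6.5 pos [ 0.4814 -0.2217  0.1612] F [-0.1  1.3  1. ] rv [[-0.904, 0.429, 0.0], [0.429, 0.904, -0.0]]
lid shift cm [ -0.5   -0.68 -13.88] from via [-16.89 -39.58   0.  ]
```

View pics/down.png

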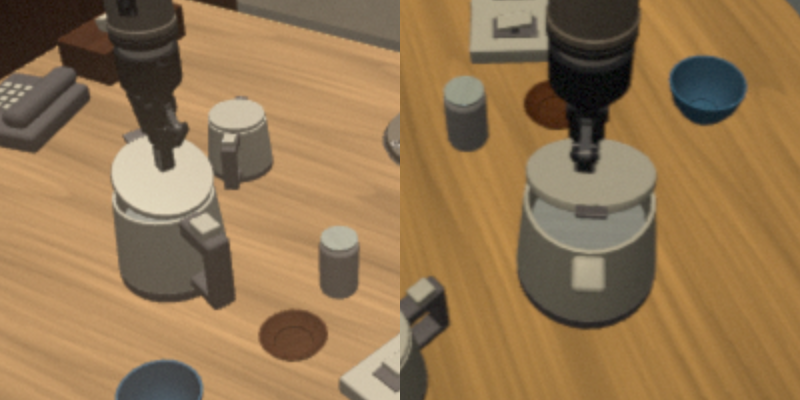

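The lid is partly closed, but a gap still shows at the front, so the shut fingertips reach less far past the TCP than stated. I'll keep descending until the force rises.

Request:
carry_out:
  moves:
    - [[0, 0, 0], [0, 0, 0.4], 0]
    - [[0, 0, 0], [0, 0, 0.8], 0]
    - [[0, 0, 0], [0, 0, 0.8], 0]

```text
t: 6.98
eef_pos: [0.4812, -0.2215, 0.153]
tool_rot: [-0.0, 0.22, 0.976, 0.0]
contact_force: [-0.3, -0.1, -0.5]
gripper_width: 0.002
```

Request:
carry_out:
  moves:
    - [[0, 0, 0], [0, 0, 0.3], 0]
    - [[0, 0, 0], [0, 0, 0.5], 0]
    - [[0, 0, 0], [0, 0, 0.5], 0]

```text
t: 7.35
eef_pos: [0.4813, -0.2215, 0.1482]
tool_rot: [-0.0, 0.22, 0.976, 0.0]
contact_force: [0.1, 0.1, -0.6]
gripper_width: 0.001
```

Request:
carry_out:
  moves:
    - [[0, 0, 0], [0, 0, 0.2], 0]
    - [[0, 0, 0], [0, 0, 0.3], 0]
    - [[0, 0, 0], [0, 0, 0.3], 0]

```text
t: 7.72
eef_pos: [0.4814, -0.2216, 0.1453]
tool_rot: [-0.0, 0.22, 0.976, 0.0]
contact_force: [0.2, 0.3, 0.6]
gripper_width: -0.002
```

Request:
carry_out:
  moves:
    - [[0, 0, 0], [0, 0, 0.2], 0]
    - [[0, 0, 0], [0, 0, 0.4], 0]
    - [[0, 0, 0], [0, 0, 0.4], 0]

```text
t: 8.1
eef_pos: [0.4814, -0.2215, 0.1412]
tool_rot: [-0.0, 0.22, 0.976, 0.0]
contact_force: [0.8, -0.1, -0.5]
gripper_width: -0.003
```

```bash
python3 - <<'E'
from h import *
a=[cv2.resize(bot.read_camera(c),None,fx=3,fy=3,interpolation=cv2.INTER_CUBIC) for c in('scene','side')]
print(bot.get_obs()['contact_force'])
save('down2',np.hstack([a[0][320:720,350:750],a[1][620:1020,650:1050]]))
E
```

```text
[0.50282254 0.92769875 0.03269022]
```

View pics/down2.png

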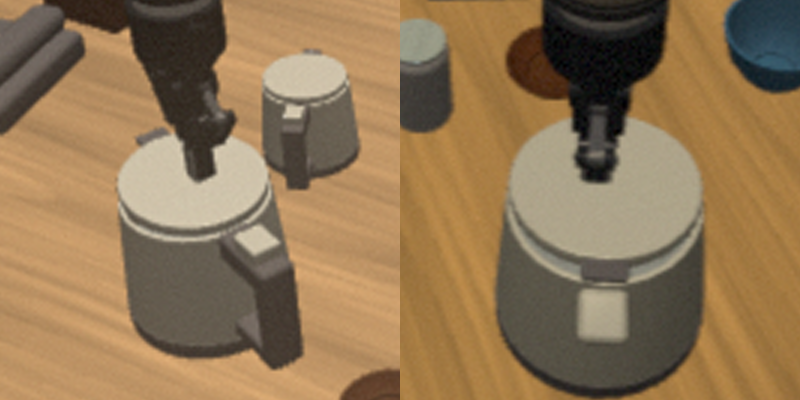

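A thin gap still shows under the front edge of the lid, so I'll press on.

Request:
carry_out:
  moves:
    - [[0, 0, 0], [0, 0, 0.2], 0]
    - [[0, 0, 0], [0, 0, 0.3], 0]
    - [[0, 0, 0], [0, 0, 0.4], 0]

```text
t: 8.57
eef_pos: [0.4814, -0.2218, 0.1374]
tool_rot: [0.0, 0.22, 0.976, -0.0]
contact_force: [0.4, -0.6, 1.7]
gripper_width: -0.0
```

Request:
carry_out:
  moves:
    - [[0, 0, 0], [0, 0, 0.2], 0]
    - [[0, 0, 0], [0, 0, 0.3], 0]
    - [[0, 0, 0], [0, 0, 0.4], 0]

```text
t: 8.95
eef_pos: [0.4816, -0.2219, 0.1349]
tool_rot: [0.0, 0.22, 0.976, 0.001]
contact_force: [-8.4, 2.3, 25.1]
gripper_width: 0.001
```

Request:
carry_out:
  moves:
    - [[0, 0, 0], [0, 0, 0.2], 0]
    - [[0, 0, 0], [0, 0, 0.3], 0]
    - [[0, 0, 0], [0, 0, 0.3], 0]

```text
t: 9.32
eef_pos: [0.4818, -0.2219, 0.1345]
tool_rot: [0.001, 0.22, 0.975, 0.002]
contact_force: [-14.6, 6.6, 47.8]
gripper_width: 0.001
```

The lid is shut: the force rose sharply at TCP z ≈ 0.1355, so the effective tip sits about 7.5 mm above the TCP. I'll use that for the later heights and retreat now.

Request:
carry_out:
  moves:
    - [[0, 0, 0], [0, 0, -1], 0]
    - [[0, 0, 0], [0, 0, -4], 0]
    - [[0, 0, 0], [0, 0, -8], 0]

```text
t: 9.7
eef_pos: [0.4807, -0.221, 0.2103]
tool_rot: [-0.001, 0.219, 0.976, 0.0]
contact_force: [1.3, -0.2, -0.4]
gripper_width: 0.0
```

```bash
python3 go.py main; cat > pf.py <<'E'
from h import *
from scipy.optimize import minimize
ims={c:bot.read_camera(c) for c in('scene','side')}
po={}
for c,u in(('scene',(190,185)),('side',(286,288))):
    r=[d for d in bot.silhouettes('pot',c) if np.hypot(*(np.array(d['location'])-u))<30]
    if r: po[c]=r[0]['region']
print(list(po))
s=[.483,-.23,-.41,.05]
f=minimize(lambda p:-sum(iou(mask(c,potparts(p[3]),p),po[c]) for c in po),s,method='Nelder-Mead',options=dict(initial_simplex=np.vstack([s]+[np.array(s)+d for d in np.diag([.02,.02,.1,.1])]),maxiter=250))
print(f.x,f.fun,keypt(f.x))
E
python3 pf.py
```

```text
t 9.7 pos [ 0.4807 -0.221   0.2103] F [ 1.3 -0.2 -0.4] rv [[-0.904, 0.428, 0.003], [0.428, 0.904, -0.0]]
main shift cm [11.24 52.27 12.04] from via [-5.06 13.4  20.98]
['scene']
[ 0.48410569 -0.23228949 -0.38718096 -0.0190028 ] -0.9702842377260982 [ 0.52412912 -0.13413591  0.146     ]
```

The fit now gives a lid angle of about 0, and the pot hasn't moved. On to the main rocker.

Request:
carry_out:
  moves:
    - [[0, 0, 0], [1.2, 6, 0], 0]
    - [[0, 0, 0], [2.4, 12, 0], 0]
    - [[0, 0, 0], [3.8, 18, 0], 0]
    - [[0, 0, 0], [5, 24, 0], 0]
    - [[0, 0, 0], [6.2, 30, 0], 0]

```text
t: 10.52
eef_pos: [0.5533, 0.078, 0.2089]
tool_rot: [-0.001, 0.219, 0.976, -0.0]
contact_force: [1.5, -0.8, -0.4]
gripper_width: 0.0
```

Request:
carry_out:
  moves:
    - [[0, 0, 0], [1.2, 6, 0], 0]
    - [[0, 0, 0], [2.6, 12, 1], 0]
    - [[0, 0, 0], [3.9, 17.5, 4], 0]
    - [[0, 0, 0], [4.7, 22, 8], 0]
    - [[0, 0, 0], [4.7, 22, 11], 0]

```text
t: 11.15
eef_pos: [0.6032, 0.3004, 0.0959]
tool_rot: [-0.002, 0.216, 0.976, -0.0]
contact_force: [0.4, 0.1, -0.5]
gripper_width: 0.001
```

```bash
python3 go.py main
```

```text
t 11.15 pos [0.6032 0.3004 0.0959] F [ 0.4  0.1 -0.5] rv [[-0.907, 0.422, 0.004], [0.422, 0.907, -0.001]]
main shift cm [ 0.02 -0.1   0.59] from via [-5.18 13.38 20.96]
```

Request:
carry_out:
  moves:
    - [[0, 0, 0], [0, 0, 2], 0]
    - [[0, 0, 0], [0, 0, 4], 0]
    - [[0, 0, 0], [0, 0, 5], 0]
    - [[0, 0, 0], [0, 0, 5.4], 0]
    - [[0, 0, 0], [0, 0, 5.6], 0]

```text
t: 11.78
eef_pos: [0.6063, 0.2949, 0.045]
tool_rot: [0.0, 0.22, 0.976, 0.0]
contact_force: [0.7, -0.6, -0.7]
gripper_width: 0.002
```

Request:
carry_out:
  moves:
    - [[0, 0, 0], [0, 0, 0.2], 0]
    - [[0, 0, 0], [0, 0, 0.4], 0]
    - [[0, 0, 0], [0, 0, 0.4], 0]

```text
t: 12.15
eef_pos: [0.6072, 0.2948, 0.0413]
tool_rot: [0.001, 0.22, 0.976, 0.001]
contact_force: [3.1, -1.2, 3.9]
gripper_width: -0.001
```

The tool drifted about 6 mm toward the rocker's far edge as the wrist settled, so I'll correct that and press.

Request:
carry_out:
  moves:
    - [[0, 0, 0], [0.2, 0.1, -0.8], 0]
    - [[0, 0, 0], [0.5, 0.2, -0.8], 0]
    - [[0, 0, 0], [0.5, 0.2, 0], 0]
    - [[0, 0, 0], [0.5, 0.2, 0.3], 0]
    - [[0, 0, 0], [0.5, 0.2, 0.5], 0]

```text
t: 12.78
eef_pos: [0.603, 0.2994, 0.036]
tool_rot: [0.001, 0.22, 0.976, 0.001]
contact_force: [1.2, 0.6, 7.3]
gripper_width: -0.0
```

Request:
carry_out:
  moves:
    - [[0, 0, 0], [0, 0, 0.2], 0]
    - [[0, 0, 0], [0, 0, 0.3], 0]
    - [[0, 0, 0], [0, 0, 0.3], 0]

```text
t: 13.15
eef_pos: [0.6035, 0.2994, 0.0346]
tool_rot: [0.001, 0.22, 0.976, 0.001]
contact_force: [-2.6, -0.8, 17.9]
gripper_width: -0.004
```

Request:
carry_out:
  moves:
    - [[0, 0, 0], [0, 0, 0.2], 0]
    - [[0, 0, 0], [0, 0, 0.2], 0]

```text
t: 13.4
eef_pos: [0.6036, 0.2994, 0.0343]
tool_rot: [0.001, 0.22, 0.976, 0.001]
contact_force: [-7.2, -3.6, 30.7]
gripper_width: 0.003
```

Request:
carry_out:
  moves:
    - [[0, 0, 0], [0, 0, -1], 0]
    - [[0, 0, 0], [0, 0, -4], 0]
    - [[0, 0, 0], [0, 0, -6], 0]
    - [[0, 0, 0], [0, 0, -6], 0]

```text
t: 13.9
eef_pos: [0.603, 0.2992, 0.0917]
tool_rot: [0.001, 0.22, 0.976, 0.001]
contact_force: [0.4, 0.0, 0.5]
gripper_width: 0.002
```

```bash
python3 go.py end; python3 - <<'E'
from h import *
p=[.55328,.23154,-.31283]
a=[]
for c,k in(('scene',4),('side',6)):
    u=(proj(c,place(p,np.array([[0,0,.035]])))[0]*k).astype(int); im=cv2.resize(bot.read_camera(c),None,fx=k,fy=k,interpolation=cv2.INTER_CUBIC)
    y=max(u[1]-280,0); x=max(u[0]-200,0); a.append(im[y:y+560,x:x+400])
save('rock',np.hstack(a))
E
```

```text
t 13.9 pos [0.603  0.2992 0.0917] F [0.4 0.  0.5] rv [[-0.903, 0.429, -0.001], [0.429, 0.903, 0.002]]
end shift cm [ -1.28 -16.46   0.14] from via [-6.3  -3.13 21.  ]
```

View pics/rock.png

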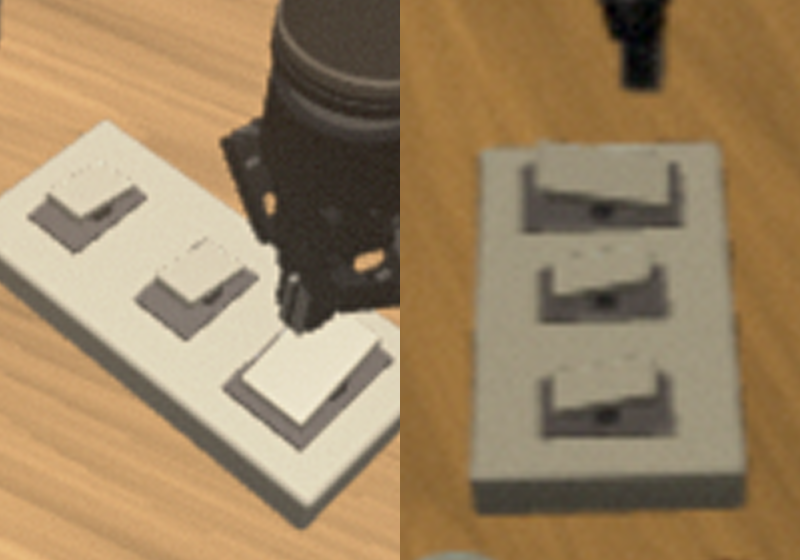

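The main rocker now slopes the other way (on), while the middle and end rockers are unchanged. Next is the end rocker.

Request:
carry_out:
  moves:
    - [[0, 0, 0], [-0.4, -5, 0], 0]
    - [[0, 0, 0], [-0.8, -10, 0], 0]
    - [[0, 0, 0], [-1.2, -15, 0], 0]
    - [[0, 0, 0], [-1.3, -16.5, 0], 0]
    - [[0, 0, 0], [-1.3, -16.5, 3], 0]

```text
t: 14.62
eef_pos: [0.5442, 0.1433, 0.0611]
tool_rot: [0.001, 0.221, 0.975, 0.001]
contact_force: [-0.1, 0.2, 0.3]
gripper_width: -0.002
```

```bash
python3 go.py end
```

```text
t 14.62 pos [0.5442 0.1433 0.0611] F [-0.1  0.2  0.3] rv [[-0.903, 0.43, -0.002], [0.43, 0.903, 0.002]]
end shift cm [ 0.09  0.15 -2.89] from via [-6.29 -3.12 21.01]
```

Request:
carry_out:
  moves:
    - [[0, 0, 0], [0.1, 0.1, 1.4], 0]
    - [[0, 0, 0], [0.1, 0.1, 1.8], 0]
    - [[0, 0, 0], [0.1, 0.1, 2.1], 0]
    - [[0, 0, 0], [0.1, 0.1, 2.4], 0]
    - [[0, 0, 0], [0.1, 0.1, 2.4], 0]

```text
t: 15.25
eef_pos: [0.544, 0.1454, 0.0374]
tool_rot: [0.001, 0.22, 0.976, 0.0]
contact_force: [-0.1, -1.4, 3.8]
gripper_width: -0.001
```

Request:
carry_out:
  moves:
    - [[0, 0, 0], [0, 0, 0.1], 0]
    - [[0, 0, 0], [0, 0, 0.2], 0]
    - [[0, 0, 0], [0, 0, 0.2], 0]

```text
t: 15.62
eef_pos: [0.5447, 0.1453, 0.0364]
tool_rot: [0.002, 0.22, 0.976, 0.001]
contact_force: [-1.9, -2.9, 13.6]
gripper_width: -0.002
```

Request:
carry_out:
  moves:
    - [[0, 0, 0], [0, 0, 0.2], 0]
    - [[0, 0, 0], [0, 0, 0.3], 0]
    - [[0, 0, 0], [0, 0, 0.3], 0]

```text
t: 16.0
eef_pos: [0.5449, 0.1453, 0.0359]
tool_rot: [0.001, 0.22, 0.975, 0.001]
contact_force: [-9.6, -4.8, 41.3]
gripper_width: -0.002
```

Request:
carry_out:
  moves:
    - [[0, 0, 0], [0, 0, -1], 0]
    - [[0, 0, 0], [0, 0, -5], 0]
    - [[0, 0, 0], [0, 0, -10], 0]
    - [[0, 0, 0], [0, 0, -16], 0]
    - [[0, 0, 0], [0, 0, -16.5], 0]

```text
t: 16.62
eef_pos: [0.5457, 0.1466, 0.2012]
tool_rot: [0.004, 0.22, 0.976, 0.003]
contact_force: [0.3, 0.5, -0.8]
gripper_width: -0.002
```

```bash
python3 go.py key; python3 pf.py; python3 - <<'E'
from h import *
p=[.55328,.23154,-.31283]
a=[]
for c,k in(('scene',4),('side',6)):
    u=(proj(c,place(p,np.array([[0,0,.035]])))[0]*k).astype(int); im=cv2.resize(bot.read_camera(c),None,fx=k,fy=k,interpolation=cv2.INTER_CUBIC)
    y=max(u[1]-280,0); x=max(u[0]-200,0); a.append(im[y:y+560,x:x+400])
save('rock2',np.hstack(a))
E
```

```text
t 16.62 pos [0.5457 0.1466 0.2012] F [ 0.3  0.5 -0.8] rv [[-0.904, 0.428, -0.006], [0.428, 0.904, 0.007]]
key shift cm [-10.14 -26.09   0.99] from via [-16.51 -29.03  10.89]
['scene', 'side']
[ 0.48155619 -0.23153975 -0.41433124 -0.04606459] -1.9165873605004538 [ 0.52422945 -0.13450886  0.146     ]
```

View pics/rock2.png

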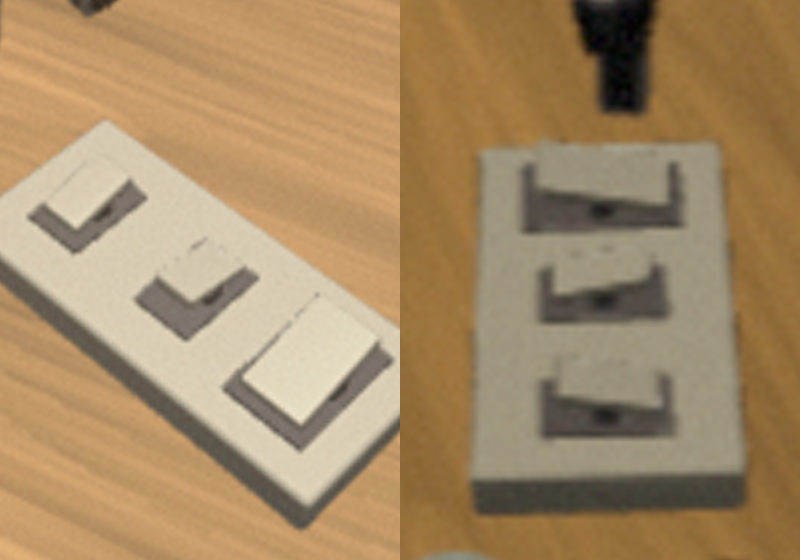

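The end rocker is on, the main is still on and the middle is untouched. The pot is unmoved, with its lid at about 0. Next is the key.

Request:
carry_out:
  moves:
    - [[0, 0, 0], [-2.2, -5.6, 0], 0]
    - [[0, 0, 0], [-4.4, -11.2, 0], 0]
    - [[0, 0, 0], [-6.6, -16.8, 0], 0]
    - [[0, 0, 0], [-8.6, -22, 0], 0]
    - [[0, 0, 0], [-10.1, -26.1, 0], 0]

```text
t: 17.55
eef_pos: [0.5209, -0.1361, 0.1953]
tool_rot: [-0.001, 0.221, 0.975, -0.0]
contact_force: [0.1, 0.0, 0.2]
gripper_width: -0.001
```

Request:
carry_out:
  moves:
    - [[0, 0, 0], [0, 0, 2], 0]
    - [[0, 0, 0], [0, 0, 3], 0]
    - [[0, 0, 0], [0, 0, 4], 0]
    - [[0, 0, 0], [0, 0, 4.5], 0]

```text
t: 18.05
eef_pos: [0.5219, -0.1328, 0.1505]
tool_rot: [-0.001, 0.219, 0.976, -0.0]
contact_force: [-0.1, -0.2, 0.3]
gripper_width: -0.0
```

```bash
python3 go.py key
```

```text
t 18.05 pos [ 0.5219 -0.1328  0.1505] F [-0.1 -0.2  0.3] rv [[-0.904, 0.427, 0.001], [0.427, 0.904, -0.0]]
key shift cm [-0.33  0.18 -3.95] from via [-16.55 -28.97  10.99]
```

Request:
carry_out:
  moves:
    - [[0, 0, 0], [-0.3, 0.1, 0.6], 0]
    - [[0, 0, 0], [-0.3, 0.1, 1.0], 0]
    - [[0, 0, 0], [-0.3, 0.1, 1.4], 0]
    - [[0, 0, 0], [-0.3, 0.1, 1.7], 0]
    - [[0, 0, 0], [-0.3, 0.1, 1.7], 0]

```text
t: 18.68
eef_pos: [0.5253, -0.134, 0.1343]
tool_rot: [0.0, 0.22, 0.976, -0.0]
contact_force: [0.0, -0.4, 0.4]
gripper_width: -0.001
```

Request:
carry_out:
  moves:
    - [[0, 0, 0], [0, 0, 0.1], 0]
    - [[0, 0, 0], [0, 0, 0.3], 0]
    - [[0, 0, 0], [0, 0, 0.3], 0]

```text
t: 19.05
eef_pos: [0.5252, -0.134, 0.1313]
tool_rot: [-0.0, 0.22, 0.976, -0.0]
contact_force: [-0.2, 0.8, 1.0]
gripper_width: -0.0
```

Request:
carry_out:
  moves:
    - [[0, 0, 0], [0, 0, 0.1], 0]
    - [[0, 0, 0], [0, 0, 0.2], 0]
    - [[0, 0, 0], [0, 0, 0.2], 0]

```text
t: 19.42
eef_pos: [0.5253, -0.134, 0.1301]
tool_rot: [0.0, 0.22, 0.976, 0.0]
contact_force: [-3.8, 0.7, 10.9]
gripper_width: -0.0
```

Request:
carry_out:
  moves:
    - [[0, 0, 0], [0, 0, 0.1], 0]
    - [[0, 0, 0], [0, 0, 0.1], 0]

```text
t: 19.68
eef_pos: [0.5258, -0.1338, 0.13]
tool_rot: [0.0, 0.22, 0.976, 0.001]
contact_force: [-5.3, 2.2, 18.6]
gripper_width: 0.002
```

The key is at its stop: TCP z 0.130 as expected, with 18.6 N against the 3.5 N needed. I'll retreat and check.

Request:
carry_out:
  moves:
    - [[0, 0, 0], [0, 0, -1], 0]
    - [[0, 0, 0], [0, 0, -4], 0]
    - [[0, 0, 0], [0, 0, -8], 0]
    - [[0, 0, 0], [4, 3, -13], 0]
    - [[0, 0, 0], [4, 3, -13], 0]

```text
t: 20.3
eef_pos: [0.5029, -0.0877, 0.261]
tool_rot: [0.002, 0.218, 0.976, 0.001]
contact_force: [0.8, -0.0, -0.1]
gripper_width: -0.002
```

```bash
python3 go.py; python3 pf.py; python3 - <<'E'
from h import *
a=[cv2.resize(bot.read_camera(c),None,fx=3,fy=3,interpolation=cv2.INTER_CUBIC) for c in('scene','side')]
save('end',np.hstack([a[0][340:740,400:800],a[1][580:980,650:1050]]))
E
```

```text
t 20.3 pos [ 0.5029 -0.0877  0.261 ] F [ 0.8 -0.  -0.1] rv [[-0.905, 0.426, -0.004], [0.426, 0.905, 0.003]]
['scene', 'side']
[ 0.48244029 -0.23020974 -0.41136223 -0.00937423] -1.9430674722856556 [ 0.52482527 -0.13305258  0.146     ]
```

View pics/end.png

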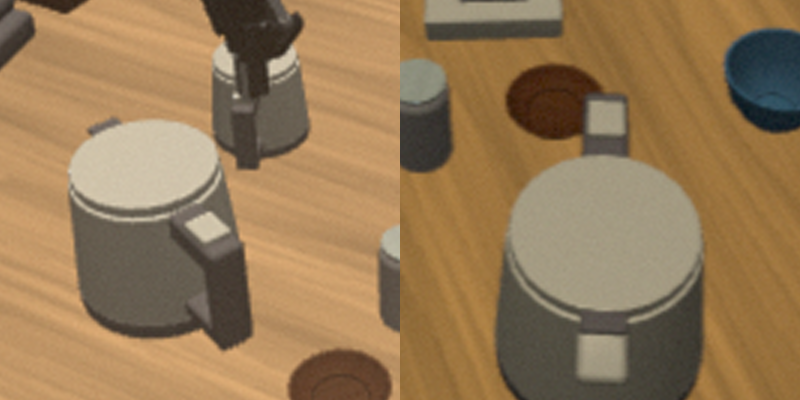

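The lid is shut, the key at (208,228) in the left crop sits lower on the handle, and the pot hasn't moved. The arm touches nothing, so I'm handing in.

```bash
python3 -c "
from station import bot
print(bot.hand_in())"
```

```text
the job is handed in; nothing more can be done
None
```

I did all four presses in the required order: lid shut, main rocker on, end rocker on, then the handle key down. I handed the job in at about 20 s; it reported no verdict.

**Last checks:**
- **Lid and pot:** The final camera fit gave a lid angle of about 0 rad (−0.01). The pot was within 1–2 mm of where it began.
- **Rockers:** The last panel crop, taken before the key press, showed the main and end rockers tipped on and the middle one untouched. I did not view the panel again after that.
- **Key:** The fingers reached the stop at the expected height with 18.6 N, against the 3.5 N needed. In the last picture the key sits lower on the handle.
- **Bowl, caddy and dish:** I did not measure them. The arm stayed clear of them, and they looked in place in the pictures.
- **Arm:** It ended raised, with the force reading near zero.

**What disagreed:** The shut fingertips contacted the lid about 7.5 mm behind the TCP, where the text says they stand 17 mm ahead of it. I noticed this when the lid was still partly open, pressed on until the force rose, and used the corrected offset for the rockers and key. The wrist also drifted about 6 mm during the first touch on the main rocker, and I corrected that before the full press.

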